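# Lower the magnifier stand by one hole

## Task

Bring the bench magnifier closer to the stone: press in the sprung button on the side of the stand's brass head, slide the telescoping tube down, and let the button spring fully out again in the very next hole, so that the tube is latched one hole lower. Squeeze and push gently, with no more than about 25 N, then let go of the stand, and leave the other things on the bench where they are.

Things in the scene. Friction and masses are not known exactly. Their poses are not given: they have to be found in the camera images.
- stand: Round iron base of the magnifier stand, 124 mm across, 13 mm high, with an upright steel post 17 mm thick. Origin: centre of the underside, z up along the post. Fixed to the bench: it does not turn, tip or shift. Only the brass head with its tube, arm and lens slides straight down the post, as one piece.
- head_grip (a point): Centre of the stand's brass head, on the tube's axis, level with the button, 195 mm above the bench at first. The head is a block 34 mm along x, 30 mm along y, 32 mm high. z is up; +y points out of the side with the button; -x points to the lens. From above, fingers closing along y can straddle the block, one on the button, the other on the plain opposite face (15 mm from the axis).
- button_face (a point): Centre of the flat outer face of the round dark button (17 mm across) on the head's +y side, level with head_grip, axes as there; it is pressed towards -y. It stands 23 mm from the tube's axis when out and 16.5 mm when fully in, still 1.5 mm proud of the block.
- head_top (a point): Centre of the flat top of the round cap on the head: cap 24 mm across, 6 mm high, its top 22 mm above head_grip. The tube can also be pushed down here.
- flange_top (a point): Centre of the upper face of the round finger flange below the block, 60 mm across, 4 mm thick, 26 mm below head_grip: fingertips beside the block can push the tube down on it without pressing the button. Below hangs the brass tube, 25 mm thick, to 121 mm below head_grip.
- lens_center (a point): Centre of the horizontal lens ring, 75 mm across, 130 mm from the tube's axis on the head's -x side, 4 mm above head_grip, on a steel arm 8 mm thick. Under it lie a cork pad and the stone.
- button (a joint): How far the button is in: 0 out (catch pin seated in a hole), 0.0065 m fully in. Sprung: 4 N to start, 8 N fully in. From 0.005 m in, the tube can slide. Let go between holes it comes out only a little (stays near 0.003 m, pin rubbing on the post); over a hole it snaps fully out and locks the tube, so that a further push meets a hard stop.
- head (a joint): How far the tube is down from its first hole, m: latched at 0 at first, end of travel 0.062. The next hole is 23 to 39 mm lower (no reading gives it: feel for it), a third 22 mm below that. Holes have 1 mm play up and down. With the catch clear it takes about 3 N down or 9 N up to slide, 2 N more with the pin rubbing; it stays where it is left.
- stone: Amber cut stone, 22 mm across, 15 mm high, on the cork pad (70 mm square, 5 mm thick) under the lens. Origin: centre of its underside. Leave alone.
- stone_tin: Round dented tin, 78 mm across, 32 mm high, loose on the bench. Origin: centre of its underside. Leave alone.
- tweezer: Horn-handled tweezer lying flat, 155 mm long along its x, 8 mm high, loose. Origin: under its middle. Leave alone.
- magnifier: Tarnished hand magnifier lying flat, lens 64 mm across, handle 100 mm long along its -x, 11 mm high, loose. Origin: under the lens centre. Leave alone.
- sorting_scoop: Brass scoop lying flat, pan 60 x 38 mm, 12 mm high, handle to 89 mm along its -x, loose. Origin: under the pan's centre. Leave alone.
- weight: Knobbed brass weight, 26 mm across, 36 mm high, loose. Origin: centre of its underside. Leave alone.
- stone_cup: Small white ceramic bowl, 56 mm across, 30 mm high, loose. Origin: centre of its underside. Leave alone.

How it is judged:
By the outcome, as a careful person would: the job done as asked, in the order asked, and still so for the second after the job is handed in, with the robot touching nothing.
It also fails if it takes over 35 s, if anything falls off the work surface, if the arm or the gripper's body presses on something with over 40 N, if the wrist force passes 120 N, or if a joint passes its speed limit or range.

## Robot

A 6-joint arm with a two-finger parallel gripper is mounted at the origin on the work surface. World frame = base frame: x ahead of the robot, y to its left, z up, the work surface at z = 0. Lengths are in m, angles in degrees, forces in N, time in s.
With the tool pointing down it reaches from about 0.3 to 1 m from the base axis. Payload 5.1 kg.
Tool frame: the origin (TCP) lies on the centre line of the jaws, within the pads' length; the fingertips stand 22 mm ahead of it and the grasp point (between the pads) lies 3 mm ahead of it; z points along the fingers, y is the direction in which the jaws open and shut (so a half turn about z gives the same grasp; the last joint's range is limited). The gripper opens to 95 mm and grips with 3 to 60 N. Pads are 20 mm wide; open, the fingers measure 119 mm over their backs; the gripper's body (75 mm by 180 mm) begins 59 mm behind the grasp point.
Start: joints at [-67.93, 7.093, 94.555, -0, 78.352, -4.733], TCP at [0.293, -0.58, 0.203] pointing down, gripper open.
Joint ranges: [-149.61, 149.61], [-58.7, 133.49], [1.44, 155.28], [-77.14, 257.14], [18.33, 153.61], [-166.67, 166.67]. Speed limits (degrees/s): [147.25, 147.25, 180, 180, 180, 180].

## Interface

Orientations are given as [roll, pitch, yaw] about the fixed x, y, z axes, in that order (R = Rz(yaw) Ry(pitch) Rx(roll)).
In Python, from plant import robot, cams gives the robot as it stands.
- The arm moves only by the tool arm_command, never from a script. Its argument "rows" is a list of rows, each a list of 2 entries, a list of its own where there are three numbers: the shift along the tool's x, y, z in cm, then the turn, a rotation vector about the tool's x, y, z in rad. A call has 1 to 12 rows; each row shifts and turns the pose as measured when the row begins, along the tool's axes as they then stand; what a row does not reach is not made up. A row lasts 1/10 s, in which the tool goes at most 50 mm and 8.59 degrees, less where a joint would pass 70% of its speed; a pose out of reach is approached as far as the arm can. A call is refused whole if a number of a shift passes 5 or a number of a turn 0.15, either way. A call with a gripper value outside its range is refused whole. "jaw" is the opening, from 0 (shut) to 1 (fully open), set as the call begins (left out, the last holds). The fingers move at their own pace and stop on an object; the grip force is fixed at half the most. Time passes only in rows, so rows that do not move let the fingers close. It gives the time, the measured TCP pose, the force and the opening at its end, in the units of the state.
- robot.get_state(): the state, without advancing time (a new reading comes with each control period).
- cams.snapshot(name): name is "scene" or "side" or "wrist"; returns a dict with "color" (420x560x3 uint8, blue, green, red), "depth" (420x560 float32, m along the optical axis (not along the pixel's ray), 0 where there is no reading), "K" (3x3 intrinsics, pixels), "distortion" ([k1, k2, p1, p2, k3] as OpenCV has them; the pictures are not rectified), "R" (3x3) and "t" (3): a world point X has camera coordinates R X + t. Camera axes: x right, y down, z forward; pixel columns grow to the right and rows downward; lengths in m; the calibration is good to about 2 mm. A picture is of the moment at which its call begins.
- robot.hand_in(): hands the job in, once; it reports no verdict.
The state is a dict: "time_s": time; "joints": joint angles; "joint_vel": joint speeds; "tau": joint torques, N m; "position": TCP position; "tcp_rot": TCP orientation; "contact_force": force on the tool from outside, world axes, zero at the start; "torque": the same for the moment, N m; "grip_width": opening from 0.0 (shut) to 1.0 (fully open).
Only numpy, scipy, OpenCV 4.12 (cv2) and the standard library are available. Lean on these libraries where they do the work, as an engineer would, in place of code of your own. Each camera call takes 0.05 s, during which the arm holds its last target. There are 200 camera calls.

## Working session

There is one attempt and no reset: what is moved stays moved. The work goes in short steps, Python scripts to look and compute and a tool call to move; the robot and the scene stay as the last step left them, time stands still between calls to the robot, and variables do not carry over. Pictures are saved under pics/ and viewed, about 8 in all and at most 12, crops included, and the job is handed in when it is done.

Besides the shell and the picture viewer there is one more tool, called after ">>>" as name(argument=value, ...), one argument or row to a line, values as JSON. arm_command: Moves the arm, as the interface text tells. Its arguments: {"type":"object","properties":{"rows":{"type":"array","items":{"type":"array"}},"jaw":{"type":"number"}},"required":["rows"]}

```bash
mkdir -p pics; python3 - <<'E'
from plant import robot,cams
import cv2,numpy as np
s=robot.get_state();print(s)
a=[]
for n in("scene","side"):
    d=cams.snapshot(n);cv2.imwrite(f"pics/{n}0.png",d["color"]);np.savez(f"{n}0.npz",**d)
    print(n,d["K"].round(1).tolist(),np.round(d["distortion"],3), "cam",(-d["R"].T@d["t"]).round(3),"fwd",d["R"][2].round(2))
E
```

```text
{'time_s': 0.0, 'joints': array([-6.79303070e+01,  7.13472712e+00,  9.46321172e+01, -2.56784194e-03,
        7.83502993e+01, -4.73149820e+00]), 'joint_vel': array([-0.01845782,  0.08629214,  0.06525181, -0.06162082,  0.01209229,
       -0.0076992 ]), 'tau': array([-6.18959402e-04, -4.17609215e+01, -3.59932566e+01,  7.74355489e-02,
        4.92774951e-02, -2.34218451e-04]), 'position': array([ 0.29281173, -0.57958547,  0.20149342]), 'tcp_rot': array([-1.79883048e+02, -7.15743598e-03,  2.68017050e+01]), 'contact_force': array([-0.87756216, -0.38691202,  0.52790208]), 'torque': array([ 0.01747274, -0.02067604,  0.03271252]), 'grip_width': 1.0008957828608955}
scene [[491.7, 0.0, 272.4], [0.0, 491.7, 213.4], [0.0, 0.0, 1.0]] [0.055 0.    0.    0.    0.   ] cam [ 1.268 -0.296  1.035] fwd [-0.61  0.25 -0.75]
side [[425.9, 0.0, 277.1], [0.0, 425.9, 201.3], [0.0, 0.0, 1.0]] [-0.074  0.     0.     0.     0.   ] cam [0.311 0.525 0.788] fwd [ 0.3  -0.62 -0.73]
```

View pics/scene0.png

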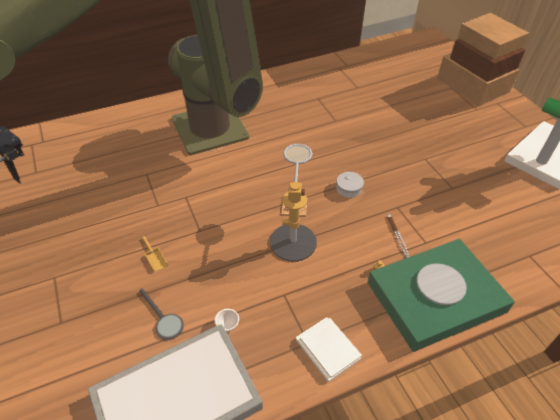

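View pics/side0.png

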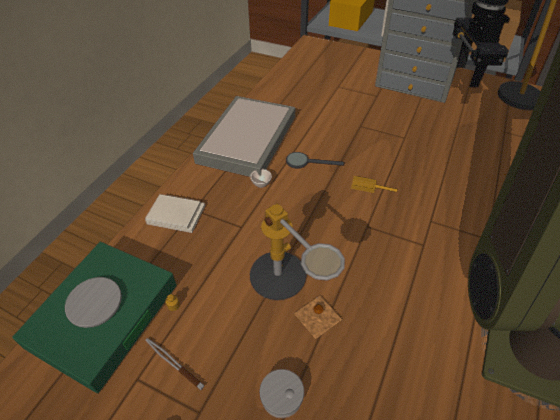

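The scene view shows the stand base at (294,242), the brass head near (295,195) and the lens at (298,153). In the side view they are at (278,276), (276,220) and (323,262). Next I'll measure them.

```bash
cat > h.py <<'E'
import cv2,numpy as np
def cloud(d):
    h,w=d["depth"].shape;u,v=np.meshgrid(np.arange(w),np.arange(h))
    p=cv2.undistortPoints(np.stack([u,v],-1).reshape(-1,1,2).astype(float),d["K"],d["distortion"]).reshape(h,w,2)
    z=d["depth"][...,None];c=np.concatenate([p*z,z],-1)
    X=(c-d["t"])@d["R"];X[d["depth"]==0]=np.nan;return X
def ray(d,uv,z):
    p=cv2.undistortPoints(np.array([[uv]],float),d["K"],d["distortion"]).ravel()
    r=d["R"].T@[p[0],p[1],1];o=-d["R"].T@d["t"];return o+r*(z-o[2])/r[2]
def proj(d,X):
    return cv2.projectPoints(np.array(X,float).reshape(-1,3),cv2.Rodrigues(d["R"])[0],d["t"],d["K"],d["distortion"])[0].reshape(-1,2)
E
python3 - <<'E'
from h import *
im=[]
for n,bc,lc in(("scene",(294,242),(298,153)),("side",(278,276),(323,262))):
    d=dict(np.load(n+"0.npz"));X=cloud(d)
    b=ray(d,bc,.013);l=ray(d,lc,.2)
    r=np.hypot(X[...,0]-b[0],X[...,1]-b[1])
    z=X[...,2]
    m=(r<.085)&(abs(z-.013)<.006); 
    m=m.astype(np.uint8); c=max(cv2.findContours(m,0,2)[0],key=cv2.contourArea); e=cv2.fitEllipse(cv2.convexHull(c))
    print(n,"base",b.round(4),"ell",ray(d,e[0],.013).round(4))
    m=((np.hypot(X[...,0]-l[0],X[...,1]-l[1])<.055)&(z>.185)&(z<.215)).astype(np.uint8)
    print(" lens",l.round(4),"mean",np.nanmean(X[m>0],0).round(4),m.sum())
    m=(r<.04)&(z>.212)&(z<.225)
    print(" cap",m.sum(),np.nanmean(X[m],0).round(4))
    m=(r<.06)&(z>.12)
    ys,xs=np.where(m);print(xs.min(),xs.max(),ys.min(),ys.max())
    cx,cy=proj(d,[*b[:2],.17])[0].astype(int)
    im.append(cv2.resize(d["color"][cy-50:cy+50,cx-65:cx+65],None,fx=6,fy=6,interpolation=2)[:, 195:585])
cv2.imwrite("pics/c1.png",np.hstack(im))
E
```

```text
scene base [0.5541 0.0534 0.013 ] ell [0.5519 0.051  0.013 ]
 lens [0.4303 0.1163 0.2   ] mean [0.4329 0.1133 0.2003] 482
 cap 80 [0.5473 0.0535 0.2158]
282 306 174 216
side base [0.538  0.0662 0.013 ] ell [0.5395 0.0638 0.013 ]
 lens [0.4265 0.1202 0.2   ] mean [0.4289 0.1189 0.2001] 1269
 cap 113 [0.5424 0.0585 0.2159]
261 300 204 246
```

View pics/c1.png

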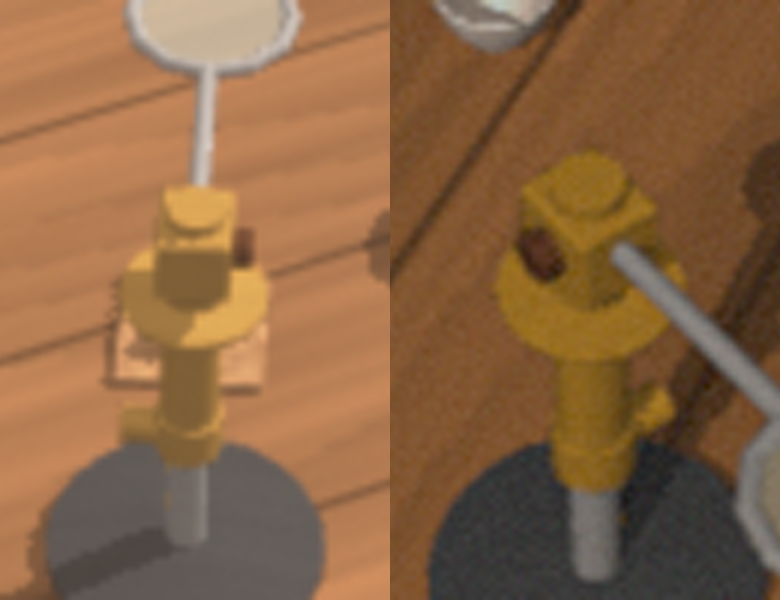

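Cap centres from the two views average to about (0.545, 0.056), and lens centres to about (0.431, 0.116). That puts the head yaw near -28°, with the button on the (0.47, 0.88) side. The fingertips can push on the flange with the pads level with the button. I'll turn and lift first.

>>> arm_command(
  rows=[
    [[0, 0, -1.5], [0, 0, 0.12]],
    [[0, 0, -1.5], [0, 0, 0.12]],
    [[0, 0, -1.5], [0, 0, 0.12]],
    [[0, 0, -1.5], [0, 0, 0.12]],
    [[0, 0, -1.5], [0, 0, 0.12]],
    [[0, 0, -1.5], [0, 0, 0.12]],
    [[0, 0, -1.5], [0, 0, 0.12]],
    [[0, 0, -1.5], [0, 0, 0.12]],
  ],
)

```text
time_s: 0.9
position: [0.2915, -0.5763, 0.3153]
tcp_rot: [-179.3, 0.9, -30.4]
contact_force: [0.4, -1.3, 0.1]
grip_width: 0.997
```

>>> arm_command(
  rows=[
    [[-0.5, -4.5, 0], [0, 0, 0]],
    [[-0.5, -4.5, 0], [0, 0, 0]],
    [[-0.5, -4.5, 0], [0, 0, 0]],
    [[-0.5, -4.5, 0], [0, 0, 0]],
    [[-0.5, -4.5, 0], [0, 0, 0]],
    [[-0.5, -4.5, 0], [0, 0, 0]],
    [[-0.5, -4.5, 0], [0, 0, 0]],
    [[-0.5, -4.5, 0], [0, 0, 0]],
    [[-0.5, -4.5, 0], [0, 0, 0]],
    [[-0.5, -4.5, 0], [0, 0, 0]],
    [[-0.5, -4.5, 0], [0, 0, 0]],
    [[-0.5, -4.5, 0], [0, 0, 0]],
  ],
)

```text
time_s: 2.1
position: [0.5193, -0.0671, 0.3183]
tcp_rot: [-179.3, 1.1, -31.2]
contact_force: [0.4, -0.7, -1.1]
grip_width: 1.002
```

```bash
cat >> h.py <<'E'
from scipy.spatial.transform import Rotation as Ro
def delta(s,tgt,rpy):
    A=Ro.from_euler("xyz",s["tcp_rot"],degrees=True);B=Ro.from_euler("xyz",rpy,degrees=True)
    print("pos",s["position"].round(4),"rot",s["tcp_rot"].round(2),"F",s["contact_force"].round(2))
    print("shift cm",(A.inv().apply(np.array(tgt)-s["position"])*100).round(2),"turn",(A.inv()*B).as_rotvec().round(3))
E
python3 - <<'E'
from h import *;from plant import robot
delta(robot.get_state(),[.5455,.0555,.27],[180,0,-27.9])
E
```

```text
pos [ 0.5193 -0.0671  0.3183] rot [-179.32    1.13  -31.24] F [ 0.4  -0.66 -1.06]
shift cm [ -4.02 -11.78   5.05] turn [-0.012  0.019 -0.058]
```

>>> arm_command(
  rows=[
    [[-1.0, -2.9, 1.0], [-0.012, 0.019, -0.058]],
    [[-1.0, -2.9, 1.0], [0, 0, 0]],
    [[-1.0, -3.0, 1.3], [0, 0, 0]],
    [[-0.9, -3.0, 1.3], [0, 0, 0]],
    [[0, 0, 0], [0, 0, 0]],
    [[0, 0, 0], [0, 0, 0]],
  ],
)

```text
time_s: 2.7
position: [0.5414, 0.0661, 0.2684]
tcp_rot: [179.9, 0.2, -27.2]
contact_force: [1.4, -0.4, 0.3]
grip_width: 1.003
```

```bash
python3 - <<'E'
from h import *;from plant import robot,cams
delta(robot.get_state(),[.5455,.0555,.27],[180,0,-27.9])
d=cams.snapshot("wrist");np.savez("wrist1.npz",**d);cv2.imwrite("pics/w1.png",d["color"])
print((-d["R"].T@d["t"]).round(3),d["R"].round(2).tolist())
P=[[.5455,.0555,.217],[.431,.116,.2]];print(proj(d,P).round(1))
E
```

```text
pos [0.5414 0.0661 0.2684] rot [179.92   0.19 -27.25] F [ 1.39 -0.42  0.27]
shift cm [ 0.85  0.76 -0.16] turn [0.001 0.003 0.011]
[0.605 0.034 0.448] [[-0.46, -0.89, 0.0], [-0.86, 0.44, 0.26], [-0.23, 0.12, -0.97]]
[[291.3 208.3]
 [287.4 359.8]]
```

View pics/w1.png

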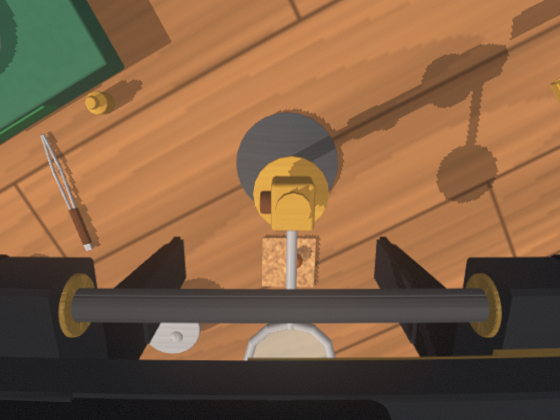

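The wrist view shows the cap centre at about (293,208), against a predicted (291,208), so the axis is good to about 1 mm. The button is on the left, which is +y. I'll descend and straddle the block.

>>> arm_command(
  rows=[
    [[0.45, 0.4, 0], [0.001, 0.003, 0.011]],
    [[0.4, 0.35, 0], [0, 0, 0]],
    [[0, 0, 0], [0, 0, 0]],
    [[0, 0, 0], [0, 0, 0]],
  ],
  jaw=0.7,
)

```text
time_s: 3.15
position: [0.5462, 0.0509, 0.2699]
tcp_rot: [-180.0, -0.1, -28.3]
contact_force: [0.3, -0.0, -0.0]
grip_width: 0.733
```

```bash
python3 - <<'E'
from h import *;from plant import robot,cams
delta(robot.get_state(),[.5457,.0558,.197],[180,0,-27.9])
E
```

```text
pos [0.5462 0.0509 0.2699] rot [-1.7998e+02 -1.2000e-01 -2.8270e+01] F [ 0.35 -0.02 -0.  ]
shift cm [-0.29 -0.4   7.29] turn [-0.    -0.002 -0.006]
```

>>> arm_command(
  rows=[
    [[-0.2, -0.3, 0], [0, 0, 0]],
    [[0, 0, 0], [0, 0, 0]],
    [[0, 0, 0], [0, 0, 0]],
  ],
)

```text
time_s: 3.45
position: [0.5461, 0.0539, 0.2706]
tcp_rot: [-179.9, -0.2, -28.4]
contact_force: [0.2, 0.1, -0.7]
grip_width: 0.705
```

```bash
python3 - <<'E'
from h import *;from plant import robot,cams
delta(robot.get_state(),[.5457,.0558,.197],[180,0,-27.9])
E
```

```text
pos [0.5461 0.0539 0.2706] rot [-1.7994e+02 -1.7000e-01 -2.8360e+01] F [ 0.23  0.06 -0.66]
shift cm [-0.14 -0.14  7.36] turn [-0.001 -0.003 -0.008]
```

>>> arm_command(
  rows=[
    [[-0.1, -0.12, 1.5], [0, -0.003, -0.008]],
    [[0, 0, 1.5], [0, 0, 0]],
    [[0, 0, 1.5], [0, 0, 0]],
    [[0, 0, 1.0], [0, 0, 0]],
    [[0, 0, 0.7], [0, 0, 0]],
    [[0, 0, 0], [0, 0, 0]],
    [[0, 0, 0], [0, 0, 0]],
  ],
  jaw=0.62,
)

```text
time_s: 4.15
position: [0.544, 0.0562, 0.1999]
tcp_rot: [179.9, 0.3, -27.8]
contact_force: [0.4, -0.0, 1.2]
grip_width: 0.62
```

```bash
python3 - <<'E'
from h import *;from plant import robot,cams
delta(robot.get_state(),[.5457,.0558,.195],[180,0,-27.9])
E
```

```text
pos [0.544  0.0562 0.1999] rot [179.92   0.27 -27.8 ] F [ 0.44 -0.01  1.17]
shift cm [ 0.17 -0.05  0.49] turn [0.001 0.005 0.002]
```

>>> arm_command(
  rows=[
    [[0.1, 0, 0.2], [0, 0.003, 0]],
    [[0, 0, 0], [0, 0, 0]],
    [[0, 0, 0], [0, 0, 0]],
  ],
  jaw=0.42,
)

```text
time_s: 4.45
position: [0.5459, 0.0557, 0.1994]
tcp_rot: [180.0, -0.1, -27.8]
contact_force: [0.5, 0.9, -0.5]
grip_width: 0.443
```

>>> arm_command(
  rows=[
    [[0, 0, 0], [0, 0, 0]],
    [[0, 0, 0], [0, 0, 0]],
    [[0, 0, 0], [0, 0, 0]],
  ],
  jaw=0.37,
)

```text
time_s: 4.75
position: [0.5466, 0.0556, 0.2007]
tcp_rot: [-180.0, -0.2, -27.8]
contact_force: [-0.8, -0.5, -0.6]
grip_width: 0.371
```

```bash
python3 - <<'E'
from h import *;from plant import robot,cams
s=robot.get_state();delta(s,[.5457,.0558,.195],[180,0,-27.9])
F=Ro.from_euler("z",-27.9,degrees=True).inv().apply(s["contact_force"]);print("F head",F.round(1),s["grip_width"])
E
```

```text
pos [0.5466 0.0556 0.2007] rot [-1.7995e+02 -1.6000e-01 -2.7800e+01] F [-0.83 -0.49 -0.59]
shift cm [-0.09  0.02  0.57] turn [-0.001 -0.003  0.002]
F head [-0.5 -0.8 -0.6] 0.3705753249549418
```

>>> arm_command(
  rows=[
    [[-0.05, 0, 0], [0, 0, 0]],
    [[0, 0, 0.35], [0, 0, 0]],
    [[0, 0, 0.35], [0, 0, 0]],
    [[0, 0, 0], [0, 0, 0]],
  ],
  jaw=0.44,
)

```text
time_s: 5.15
position: [0.5461, 0.0559, 0.1932]
tcp_rot: [-179.9, -0.2, -27.8]
contact_force: [0.1, 0.6, 0.5]
grip_width: 0.441
```

>>> arm_command(
  rows=[
    [[0, 0, 0], [0, 0, 0]],
    [[0, 0, 0], [0, 0, 0]],
    [[0, 0, 0], [0, 0, 0]],
    [[0, 0, 0], [0, 0, 0]],
  ],
  jaw=0.338,
)

```text
time_s: 5.55
position: [0.5455, 0.0552, 0.1927]
tcp_rot: [179.9, -0.1, -27.8]
contact_force: [-0.0, -1.3, -0.7]
grip_width: 0.339
```

```bash
cat > st.py <<'E'
from h import *;from plant import robot,cams
s=robot.get_state();delta(s,[.5457,.0558,.195],[180,0,-27.9])
F=Ro.from_euler("z",-27.9,degrees=True).inv().apply(s["contact_force"]);print("F head",F.round(1),"width mm",s["grip_width"]*95)
E
python3 st.py
```

```text
pos [0.5455 0.0552 0.1927] rot [ 1.7992e+02 -1.2000e-01 -2.7800e+01] F [-0.04 -1.27 -0.65]
shift cm [-0.01 -0.06 -0.23] turn [ 0.001 -0.002  0.002]
F head [ 0.6 -1.1 -0.7] width mm 32.239782024042626
```

>>> arm_command(
  rows=[
    [[0, 0, 0.2], [0, 0, 0]],
    [[0, 0, 0.2], [0, 0, 0]],
    [[0, 0, 0.2], [0, 0, 0]],
  ],
)

```text
time_s: 5.85
position: [0.5459, 0.055, 0.1904]
tcp_rot: [179.9, -0.2, -27.8]
contact_force: [-6.0, -1.2, 10.3]
grip_width: 0.336
```

```bash
python3 st.py
```

```text
pos [0.5459 0.055  0.1904] rot [179.94  -0.19 -27.8 ] F [-5.96 -1.21 10.31]
shift cm [-0.06 -0.06 -0.46] turn [ 0.001 -0.003  0.002]
F head [-4.7 -3.9 10.3] width mm 31.8808931199529
```

>>> arm_command(
  rows=[
    [[0, 0, -0.1], [0, 0, 0]],
    [[0, 0, 0], [0, 0, 0]],
    [[0, 0, 0], [0, 0, 0]],
  ],
  jaw=0.333,
)

```text
time_s: 6.15
position: [0.5458, 0.0547, 0.1916]
tcp_rot: [179.9, -0.2, -27.8]
contact_force: [-0.9, -0.8, 1.4]
grip_width: 0.333
```

```bash
python3 st.py
```

```text
pos [0.5458 0.0547 0.1916] rot [179.92  -0.22 -27.81] F [-0.92 -0.85  1.39]
shift cm [-0.06 -0.09 -0.34] turn [ 0.001 -0.004  0.002]
F head [-0.4 -1.2  1.4] width mm 31.639387780147445
```

>>> arm_command(
  rows=[
    [[0, 0, 0.2], [0, 0, 0]],
    [[0, 0, 0.2], [0, 0, 0]],
    [[0, 0, 0.2], [0, 0, 0]],
  ],
)

```text
time_s: 6.45
position: [0.5462, 0.0545, 0.1904]
tcp_rot: [179.9, -0.3, -27.8]
contact_force: [-6.7, -1.9, 9.6]
grip_width: 0.337
```

```bash
python3 st.py
```

```text
pos [0.5462 0.0545 0.1904] rot [179.93  -0.28 -27.79] F [-6.73 -1.85  9.6 ]
shift cm [-0.1  -0.09 -0.46] turn [ 0.001 -0.005  0.002]
F head [-5.1 -4.8  9.6] width mm 31.974427976589514
```

>>> arm_command(
  rows=[
    [[-0.05, 0, -0.15], [0, 0, 0]],
    [[0, 0, 0], [0, 0, 0]],
    [[0, 0, 0], [0, 0, 0]],
  ],
  jaw=0.328,
)

```text
time_s: 6.75
position: [0.5458, 0.0545, 0.1915]
tcp_rot: [179.9, -0.3, -27.8]
contact_force: [-0.3, -2.1, 2.2]
grip_width: 0.33
```

```bash
python3 st.py; python3 - <<'E'
from h import *;from plant import cams
d=cams.snapshot("side");cx,cy=proj(d,[.5455,.0555,.2])[0].astype(int)
e=cams.snapshot("scene");ex,ey=proj(e,[.5455,.0555,.2])[0].astype(int)
f=lambda c,x,y:cv2.resize(c[y-45:y+45,x-32:x+33],None,fx=6,fy=6,interpolation=2)
cv2.imwrite("pics/c2.png",np.hstack([f(d["color"],cx,cy),f(e["color"],ex,ey)]))
E
```

```text
pos [0.5458 0.0545 0.1915] rot [179.9  -0.3 -27.8] F [-0.35 -2.14  2.17]
shift cm [-0.07 -0.12 -0.35] turn [ 0.002 -0.005  0.002]
F head [ 0.7 -2.1  2.2] width mm 31.395975281316254
```

View pics/c2.png

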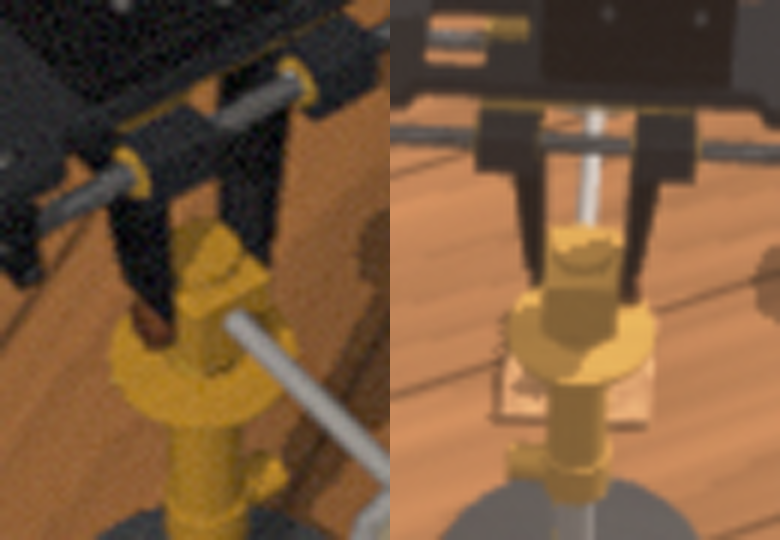

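```bash
python3 - <<'E'
from h import *;from plant import cams,robot
s=robot.get_state();A=Ro.from_euler("xyz",s["tcp_rot"],degrees=True);P=s["position"]
H=Ro.from_euler("z",-27.9,degrees=True)
im=[]
for n in("side","scene"):
    d=cams.snapshot(n);c=d["color"];cx,cy=proj(d,[.5455,.0555,.2])[0].astype(int);o=np.array([cx-24,cy-30])
    q=cv2.resize(c[cy-30:cy+30,cx-24:cx+24],None,fx=8,fy=8,interpolation=0)
    def mark(X,col):
        for u in proj(d,X): cv2.circle(q,tuple(((u-o+.5)*8).astype(int)),4,col,-1)
    mark(A.apply([[0,y,z] for y in(-.016,.016,) for z in(-.02,.003,.022)])+P,(255,0,255))   # fingertip line
    mark(H.apply([[0,.0165,0],[0,.0165,.0085],[0,.0165,-.0085]])+[.5455,.0555,.195],(0,255,0))
    im.append(q)
cv2.imwrite("pics/c3.png",np.hstack(im))
E
```

```text
(no output)
```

View pics/c3.png

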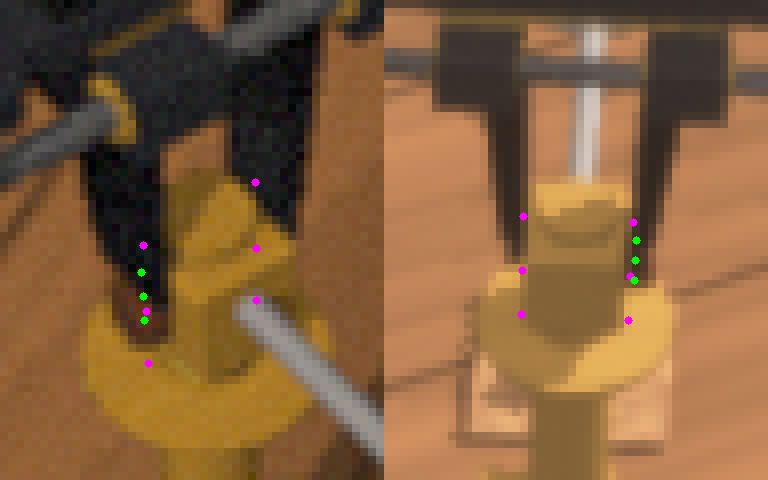

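The magenta marks show where the stated tool geometry puts the fingertips. The real dark tips end well above them, near TCP+0–3 mm, and the brown button shows below the finger. I'll check with depth.

```bash
python3 - <<'E'
from h import *;from plant import cams,robot
s=robot.get_state();P=s["position"];H=Ro.from_euler("z",-27.9,degrees=True)
for n in("side","scene"):
    d=cams.snapshot(n);X=cloud(d);g=d["color"].astype(int)
    L=H.inv().apply((X-[.5455,.0555,0]).reshape(-1,3)).reshape(X.shape)
    hsv=cv2.cvtColor(d["color"],cv2.COLOR_BGR2HSV)
    for nm,sg in(("+y",1),("-y",-1)):
        m=(L[...,1]*sg>.012)&(L[...,1]*sg<.045)&(abs(L[...,0])<.02)&(L[...,2]>.16)&(L[...,2]<.26)
        rows=[]
        for z in np.arange(.165,.25,.006):
            k=m&(abs(L[...,2]-z)<.003)
            if k.sum(): rows.append((round(z,3),int(k.sum()),*np.median(g[k],0).astype(int).tolist(),*(L[k][:,:2].mean(0)*1000).round(0).tolist()))
        print(n,nm,*rows,sep="\n ")
E
```

```text
side
 +y
 (np.float64(0.165), 105, 40, 124, 172, -3.0, 21.0)
 (np.float64(0.171), 34, 40, 122, 169, -2.0, 20.0)
 (np.float64(0.177), 1, 34, 99, 137, -5.0, 15.0)
 (np.float64(0.183), 10, 41, 110, 150, -15.0, 15.0)
 (np.float64(0.189), 20, 32, 81, 117, -10.0, 19.0)
 (np.float64(0.195), 25, 32, 54, 85, -9.0, 19.0)
 (np.float64(0.201), 23, 34, 59, 99, -9.0, 18.0)
 (np.float64(0.207), 32, 28, 53, 74, -7.0, 18.0)
 (np.float64(0.213), 13, 20, 33, 40, -10.0, 20.0)
 (np.float64(0.219), 17, 20, 20, 20, -5.0, 23.0)
 (np.float64(0.225), 20, 20, 21, 22, -6.0, 23.0)
 (np.float64(0.231), 22, 18, 16, 20, -5.0, 24.0)
 (np.float64(0.237), 17, 21, 20, 23, -7.0, 24.0)
 (np.float64(0.243), 24, 19, 19, 18, -7.0, 24.0)
 (np.float64(0.249), 20, 20, 16, 16, -10.0, 24.0)
side
 -y
 (np.float64(0.165), 16, 41, 94, 134, -10.0, -25.0)
 (np.float64(0.171), 6, 39, 95, 134, -11.0, -25.0)
 (np.float64(0.195), 1, 38, 85, 118, -19.0, -12.0)
 (np.float64(0.207), 18, 33, 68, 97, -7.0, -15.0)
 (np.float64(0.213), 25, 31, 28, 34, -5.0, -16.0)
 (np.float64(0.219), 20, 30, 29, 30, -4.0, -16.0)
 (np.float64(0.225), 24, 29, 30
[... 923 characters left out ...]
(np.float64(0.165), 41, 67, 124, 167, 4.0, -22.0)
 (np.float64(0.171), 27, 68, 125, 167, 2.0, -22.0)
 (np.float64(0.183), 4, 57, 103, 138, 15.0, -14.0)
 (np.float64(0.189), 3, 59, 105, 141, 15.0, -15.0)
 (np.float64(0.195), 4, 59, 106, 143, 16.0, -14.0)
 (np.float64(0.201), 4, 61, 111, 150, 15.0, -14.0)
 (np.float64(0.207), 13, 65, 119, 160, 4.0, -15.0)
 (np.float64(0.213), 9, 64, 117, 157, 5.0, -15.0)
 (np.float64(0.219), 8, 43, 62, 83, 12.0, -20.0)
 (np.float64(0.225), 6, 38, 51, 69, 13.0, -20.0)
 (np.float64(0.231), 9, 35, 43, 56, 13.0, -19.0)
 (np.float64(0.237), 7, 36, 46, 63, 11.0, -19.0)
 (np.float64(0.243), 8, 34, 41, 54, 12.0, -21.0)
 (np.float64(0.249), 10, 34, 42, 55, 13.0, -21.0)
```

>>> arm_command(
  rows=[
    [[0, 0, 0], [0, 0, 0]],
    [[0, 0, 0], [0, 0, 0]],
    [[0, 0, 0], [0, 0, 0]],
  ],
  jaw=0.54,
)

```text
time_s: 7.35
position: [0.5459, 0.0557, 0.1909]
tcp_rot: [-180.0, -0.2, -27.8]
contact_force: [0.2, -0.1, -0.0]
grip_width: 0.511
```

```bash
python3 st.py;python3 - <<'E'
from h import *;from plant import cams
H=Ro.from_euler("z",-27.9,degrees=True)
d=cams.snapshot("side");X=cloud(d);L=H.inv().apply((X-[.5455,.0555,0]).reshape(-1,3)).reshape(X.shape);g=d["color"].astype(int)
m=(L[...,1]>.012)&(L[...,1]<.045)&(abs(L[...,0])<.02)
for z in np.arange(.165,.23,.006):
    k=m&(abs(L[...,2]-z)<.003)
    if k.sum(): print(z.round(3),k.sum(),np.median(g[k],0),(L[k][:,:2].mean(0)*1000).round(0),(L[k][:,1].max()*1000).round(0))
cx,cy=proj(d,[.5455,.0555,.2])[0].astype(int)
cv2.imwrite("pics/c4.png",cv2.resize(d["color"][cy-30:cy+30,cx-30:cx+30],None,fx=8,fy=8,interpolation=0))
E
```

```text
pos [0.5459 0.0557 0.1909] rot [-179.96   -0.23  -27.8 ] F [ 0.17 -0.13 -0.01]
shift cm [-0.02 -0.   -0.41] turn [-0.001 -0.004  0.002]
F head [ 0.2 -0.  -0. ] width mm 48.56060758147183
0.165 102 [ 40. 124. 171.] [-3. 21.] 30.0
0.171 37 [ 38. 123. 171.] [-2. 20.] 30.0
0.177 2 [ 45.  115.  149.5] [-9. 14.] 14.0
0.183 10 [ 38.  109.5 148. ] [-13.  15.] 21.0
0.189 13 [ 33. 101. 141.] [-12.  17.] 23.0
0.195 21 [ 32.  75. 104.] [-11.  18.] 23.0
0.201 42 [31.  60.  86.5] [-7. 19.] 31.0
0.207 38 [ 28.5  73.  100.5] [-7. 20.] 31.0
0.213 13 [27. 27. 35.] [-6. 26.] 33.0
0.219 19 [22. 23. 26.] [-7. 32.] 34.0
0.225 19 [23. 23. 23.] [-7. 33.] 35.0
```

View pics/c4.png

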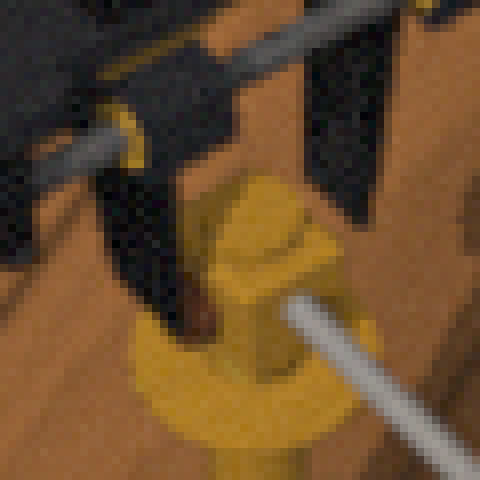

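>>> arm_command(
  rows=[
    [[0, 0, 0.2], [0, 0, 0]],
    [[0, 0, 0.2], [0, 0, 0]],
    [[0, 0, 0.2], [0, 0, 0]],
  ],
)

```text
time_s: 7.7
position: [0.5461, 0.0559, 0.1846]
tcp_rot: [-179.9, -0.2, -27.8]
contact_force: [0.4, -0.1, 0.3]
grip_width: 0.54
```

With the jaws clear of the button, the tool went below 0.191 freely. So the visible fingers are the real ones, ending well short of the stated 22 mm, and the earlier stop was the tips on the button's rim. I'll measure tip height and clearance over the cap.

```bash
cat > m.py <<'E'
from h import *;from plant import cams,robot
H=Ro.from_euler("z",-27.9,degrees=True);s=robot.get_state();T=s["position"][2]
for n in("side","scene"):
    d=cams.snapshot(n);X=cloud(d);L=H.inv().apply((X-[.5455,.0555,0]).reshape(-1,3)).reshape(X.shape)
    hsv=cv2.cvtColor(d["color"],cv2.COLOR_BGR2HSV);dark=(hsv[...,2]<(48 if n=="side" else 80))
    for sg in(1,-1):
        m=dark&(L[...,1]*sg>.013)&(L[...,1]*sg<.05)&(abs(L[...,0])<.018)&(L[...,2]>.15)&(L[...,2]<.26)
        print(n,sg,"finger min z pct1,5",np.percentile(L[m][:,2],[0,2,5]).round(4),"y",(L[m][:,1]*sg).min().round(3))
    m=(abs(L[...,1])<.016)&(abs(L[...,0])<.06)&(L[...,2]>.222)&(L[...,2]<.4)
    Q=L[m];i=np.argsort(Q[:,2])[:200:20];print(Q[i].round(3).tolist())
print("TCP z",T)
E
python3 m.py
```

```text
side 1 finger min z pct1,5 [0.199  0.2011 0.2046] y 0.02
side -1 finger min z pct1,5 [0.1966 0.2007 0.2024] y 0.022
[[-0.031, -0.007, 0.285], [-0.032, -0.01, 0.288], [-0.03, 0.003, 0.29], [-0.028, 0.003, 0.291], [-0.028, 0.002, 0.293], [-0.027, 0.005, 0.308], [-0.028, -0.005, 0.311], [-0.028, 0.002, 0.313], [-0.026, -0.002, 0.316], [-0.026, 0.002, 0.319]]
scene 1 finger min z pct1,5 [0.2025 0.2074 0.2098] y 0.028
scene -1 finger min z pct1,5 [0.2033 0.2067 0.2102] y 0.025
[[0.028, 0.011, 0.284], [0.029, -0.016, 0.289], [0.027, -0.001, 0.291], [0.021, 0.005, 0.3], [0.024, -0.005, 0.309], [0.028, 0.003, 0.313], [0.027, -0.001, 0.317], [0.027, 0.009, 0.321], [0.024, 0.005, 0.324], [0.027, -0.004, 0.329]]
TCP z 0.18462413799607946
```

Tips sit about 15 mm above the reported TCP height, so the z readout is about 35 mm low. Body clearance over the cap is ample. I'll go down until the tips are just above the flange.

>>> arm_command(
  rows=[
    [[0, 0, 0.6], [0, 0, 0]],
    [[0, 0, 0.6], [0, 0, 0]],
    [[0, 0, 0.5], [0, 0, 0]],
    [[0, 0, 0.3], [0, 0, 0]],
    [[0, 0, 0], [0, 0, 0]],
    [[0, 0, 0], [0, 0, 0]],
  ],
)

```text
time_s: 8.4
position: [0.5454, 0.0559, 0.1617]
tcp_rot: [-180.0, -0.1, -27.8]
contact_force: [0.9, -0.3, 0.8]
grip_width: 0.539
```

```bash
python3 st.py
```

```text
pos [0.5454 0.0559 0.1617] rot [-1.7998e+02 -1.4000e-01 -2.7790e+01] F [ 0.88 -0.33  0.76]
shift cm [ 0.03 -0.01 -3.33] turn [-0.    -0.002  0.002]
F head [0.9 0.1 0.8] width mm 51.24267405122728
```

Now I'll close gently and watch for the button force.

>>> arm_command(
  rows=[
    [[0, 0, 0], [0, 0, 0]],
    [[0, 0, 0], [0, 0, 0]],
    [[0, 0, 0], [0, 0, 0]],
  ],
  jaw=0.38,
)

```text
time_s: 8.7
position: [0.5465, 0.0576, 0.162]
tcp_rot: [-179.7, -0.2, -27.8]
contact_force: [2.7, 4.9, -3.4]
grip_width: 0.391
```

```bash
python3 st.py
```

```text
pos [0.5465 0.0576 0.162 ] rot [-179.68   -0.19  -27.81] F [ 2.67  4.91 -3.44]
shift cm [ 0.02  0.18 -3.3 ] turn [-0.006 -0.003  0.001]
F head [ 0.1  5.6 -3.4] width mm 37.16039240777241
```

>>> arm_command(
  rows=[
    [[0, 0, 0], [0, 0, 0]],
    [[0, 0, 0], [0, 0, 0]],
  ],
  jaw=0.34,
)

```text
time_s: 8.9
position: [0.5454, 0.0555, 0.162]
tcp_rot: [180.0, -0.2, -27.8]
contact_force: [-0.2, -0.4, -1.2]
grip_width: 0.347
```

```bash
python3 st.py
```

```text
pos [0.5454 0.0555 0.162 ] rot [ 1.7997e+02 -1.6000e-01 -2.7770e+01] F [-0.17 -0.38 -1.17]
shift cm [ 0.02 -0.03 -3.3 ] turn [ 0.001 -0.003  0.002]
F head [ 0.  -0.4 -1.2] width mm 32.955929798857774
```

The button's push was felt (5.6 N), then balanced by the plain face. I'll squeeze slightly more and slide down a little.

>>> arm_command(
  rows=[
    [[0, 0, 0], [0, 0, 0]],
    [[0, 0, 0], [0, 0, 0]],
    [[0, 0, 0.2], [0, 0, 0]],
    [[0, 0, 0.2], [0, 0, 0]],
  ],
  jaw=0.334,
)

```text
time_s: 9.3
position: [0.5452, 0.0551, 0.1588]
tcp_rot: [179.9, -0.2, -27.8]
contact_force: [-2.9, -2.1, 2.5]
grip_width: 0.334
```

```bash
python3 st.py
```

```text
pos [0.5452 0.0551 0.1588] rot [ 1.7995e+02 -1.6000e-01 -2.7800e+01] F [-2.87 -2.12  2.46]
shift cm [ 0.02 -0.08 -3.62] turn [ 0.001 -0.003  0.002]
F head [-1.5 -3.2  2.5] width mm 31.70157773409243
```

>>> arm_command(
  rows=[
    [[0, 0, 0.2], [0, 0, 0]],
    [[0, 0, 0.2], [0, 0, 0]],
    [[0, 0, 0.2], [0, 0, 0]],
  ],
)

```text
time_s: 9.6
position: [0.5452, 0.0551, 0.1528]
tcp_rot: [179.9, -0.2, -27.8]
contact_force: [-2.3, -1.2, 2.1]
grip_width: 0.335
```

```bash
python3 st.py
```

```text
pos [0.5452 0.0551 0.1528] rot [ 1.7994e+02 -1.7000e-01 -2.7790e+01] F [-2.28 -1.2   2.09]
shift cm [ 0.03 -0.08 -4.22] turn [ 0.001 -0.003  0.002]
F head [-1.5 -2.1  2.1] width mm 31.83177552801673
```

>>> arm_command(
  rows=[
    [[0, 0, 0.2], [0, 0, 0]],
    [[0, 0, 0.2], [0, 0, 0]],
    [[0, 0, 0.2], [0, 0, 0]],
    [[0, 0, 0], [0, 0, 0]],
  ],
)

```text
time_s: 10.0
position: [0.5452, 0.0551, 0.1458]
tcp_rot: [179.9, -0.2, -27.8]
contact_force: [-1.4, -1.1, -0.1]
grip_width: 0.336
```

>>> arm_command(
  rows=[
    [[0, 0, 0], [0, 0, 0]],
    [[0, 0, 0], [0, 0, 0]],
    [[0, 0, 0], [0, 0, 0]],
  ],
  jaw=0.54,
)

```text
time_s: 10.3
position: [0.5459, 0.0561, 0.1453]
tcp_rot: [-179.9, -0.2, -27.8]
contact_force: [0.1, 0.7, -0.2]
grip_width: 0.515
```

```bash
cat > cap.py <<'E'
from h import *;from plant import cams
H=Ro.from_euler("z",-27.9,degrees=True)
for n in("side","scene"):
    d=cams.snapshot(n);X=cloud(d);L=H.inv().apply((X-[.5455,.0555,0]).reshape(-1,3)).reshape(X.shape)
    m=np.hypot(L[...,0],L[...,1])<.009
    q=L[m][:,2];q=q[(q>.14)&(q<.222)];q=q[q>q.max()-.008] if len(q) else q
    lens=L[(np.hypot(L[...,0]+.13,L[...,1])<.032)&(L[...,2]>.12)&(L[...,2]<.215)][:,2]
    f=(np.hypot(L[...,0],L[...,1])>.02)&(np.hypot(L[...,0],L[...,1])<.028)&(L[...,2]>.11)&(L[...,2]<.175)&(abs(L[...,1])<.02)
    print(n,"cap z",np.median(q).round(4),len(q),"lens z",np.median(lens).round(4),len(lens),"flange",np.median(L[f][:,2]).round(4))
E
python3 st.py; python3 cap.py
```

```text
pos [0.5459 0.0561 0.1453] rot [-179.92   -0.2   -27.78] F [ 0.06  0.71 -0.22]
shift cm [ 0.01  0.03 -4.97] turn [-0.001 -0.004  0.002]
F head [-0.3  0.7 -0.2] width mm 48.896446747668236
side cap z 0.1992 28 lens z 0.1825 915 flange 0.1517
scene cap z 0.199 33 lens z 0.1821 8 flange 0.1519
```

The head is about 17 mm down (cap 0.216→0.199, lens 0.200→0.182). The button is released, so I'll push slowly on the flange until the catch snaps.

>>> arm_command(
  rows=[
    [[0, 0, 0.1], [0, 0, 0]],
    [[0, 0, 0.1], [0, 0, 0]],
    [[0, 0, 0.1], [0, 0, 0]],
    [[0, 0, 0.1], [0, 0, 0]],
    [[0, 0, 0.1], [0, 0, 0]],
    [[0, 0, 0.1], [0, 0, 0]],
    [[0, 0, 0.1], [0, 0, 0]],
    [[0, 0, 0.1], [0, 0, 0]],
  ],
  jaw=0.54,
)

```text
time_s: 11.2
position: [0.5462, 0.0559, 0.1389]
tcp_rot: [-179.9, -0.2, -27.8]
contact_force: [-2.0, -0.4, 4.4]
grip_width: 0.54
```

>>> arm_command(
  rows=[
    [[0, 0, 0.1], [0, 0, 0]],
    [[0, 0, 0.1], [0, 0, 0]],
    [[0, 0, 0.1], [0, 0, 0]],
  ],
)

```text
time_s: 11.5
position: [0.5462, 0.0559, 0.1365]
tcp_rot: [-179.9, -0.2, -27.8]
contact_force: [-2.3, -0.5, 4.9]
grip_width: 0.542
```

```bash
python3 st.py; python3 cap.py
```

```text
pos [0.5462 0.0559 0.1365] rot [-179.94   -0.24  -27.8 ] F [-2.29 -0.46  4.89]
shift cm [-0.01  0.02 -5.85] turn [-0.001 -0.004  0.002]
F head [-1.8 -1.5  4.9] width mm 51.51506802664588
side cap z 0.1955 21 lens z 0.1788 912 flange 0.1487
scene cap z 0.1959 32 lens z 0.1787 8 flange 0.1481
```

The force is 4.9 N, which is the expected rubbing slide, with about 21 mm travelled. I'll continue.

>>> arm_command(
  rows=[
    [[0, 0, 0.1], [0, 0, 0]],
    [[0, 0, 0.1], [0, 0, 0]],
    [[0, 0, 0.1], [0, 0, 0]],
    [[0, 0, 0.1], [0, 0, 0]],
  ],
)

```text
time_s: 12.0
position: [0.5462, 0.0559, 0.132]
tcp_rot: [-179.9, -0.2, -27.8]
contact_force: [-2.8, 0.8, 5.2]
grip_width: 0.537
```

>>> arm_command(
  rows=[
    [[0, 0, 0.1], [0, 0, 0]],
    [[0, 0, 0.1], [0, 0, 0]],
    [[0, 0, 0.1], [0, 0, 0]],
    [[0, 0, 0.1], [0, 0, 0]],
  ],
)

```text
time_s: 12.4
position: [0.5464, 0.0559, 0.1278]
tcp_rot: [-179.9, -0.2, -27.8]
contact_force: [-5.5, -0.6, 12.5]
grip_width: 0.54
```

>>> arm_command(
  rows=[
    [[0, 0, 0.1], [0, 0, 0]],
    [[0, 0, 0.1], [0, 0, 0]],
    [[0, 0, 0.1], [0, 0, 0]],
  ],
)

```text
time_s: 12.7
position: [0.5464, 0.0559, 0.1279]
tcp_rot: [-180.0, -0.2, -27.8]
contact_force: [-4.4, -0.4, 7.7]
grip_width: 0.54
```

The tool stopped hard at z=0.128 (12.5 N, no further motion), about 29 mm down. I'll back off by lifting straight up and verify.

>>> arm_command(
  rows=[
    [[0, 0, 0.2], [0, 0, 0]],
    [[0, 0, 0.2], [0, 0, 0]],
  ],
)

```text
time_s: 12.9
position: [0.5464, 0.0559, 0.1278]
tcp_rot: [180.0, -0.2, -27.8]
contact_force: [-7.7, 0.2, 13.6]
grip_width: 0.539
```

>>> arm_command(
  rows=[
    [[0, 0, -0.2], [0, 0, 0]],
    [[0, 0, -0.2], [0, 0, 0]],
    [[0, 0, 0], [0, 0, 0]],
    [[0, 0, 0], [0, 0, 0]],
  ],
  jaw=0.75,
)

```text
time_s: 13.3
position: [0.5465, 0.0559, 0.1306]
tcp_rot: [-180.0, -0.2, -27.8]
contact_force: [-0.6, 0.2, -0.8]
grip_width: 0.744
```

>>> arm_command(
  rows=[
    [[0, 0, -1], [0, 0, 0]],
    [[0, 0, -2], [0, 0, 0]],
    [[0, 0, -3], [0, 0, 0]],
    [[0, 0, -4], [0, 0, 0]],
    [[0, 0, -4], [0, 0, 0]],
    [[0, 0, -2], [0, 0, 0]],
    [[0, 0, 0], [0, 0, 0]],
    [[0, 0, 0], [0, 0, 0]],
  ],
)

```text
time_s: 14.1
position: [0.5447, 0.056, 0.2961]
tcp_rot: [179.9, 0.0, -27.8]
contact_force: [-0.2, -0.3, 0.2]
grip_width: 0.748
```

```bash
python3 st.py; python3 cap.py; python3 - <<'E'
from h import *;from plant import cams
H=Ro.from_euler("z",-27.9,degrees=True);im=[]
for n in("side","scene"):
    d=cams.snapshot(n);d0=dict(np.load(n+"0.npz"))
    for D,z in((d0,.195),(d,.166)):
        cx,cy=proj(D,[.5455,.0555,z])[0].astype(int)
        im.append(cv2.resize(D["color"][cy-30:cy+30,cx-24:cx+24],None,fx=4,fy=4,interpolation=2))
        X=cloud(D);L=H.inv().apply((X-[.5455,.0555,0]).reshape(-1,3)).reshape(X.shape)
        m=(abs(L[...,0])<.007)&(abs(L[...,2]-z)<.007)&(L[...,1]>.013)&(L[...,1]<.035)
        print(n,z,m.sum(),"button face y mm",np.percentile(L[m][:,1]*1000,[50,90]).round(1))
cv2.imwrite("pics/c5.png",np.hstack(im))
E
```

```text
pos [0.5447 0.056  0.2961] rot [ 1.7991e+02  1.0000e-02 -2.7800e+01] F [-0.23 -0.28  0.24]
shift cm [ 0.1  -0.04 10.11] turn [0.002 0.    0.002]
F head [-0.1 -0.4  0.2] width mm 71.0433005952276
side cap z 0.1871 53 lens z 0.1703 901 flange 0.156
scene cap z 0.1867 33 lens z 0.1706 335 flange 0.14
side 0.195 27 button face y mm [22.1 23.3]
side 0.166 25 button face y mm [22.6 23.3]
scene 0.195 18 button face y mm [18.9 21.5]
scene 0.166 14 button face y mm [17.5 20.2]
```

View pics/c5.png

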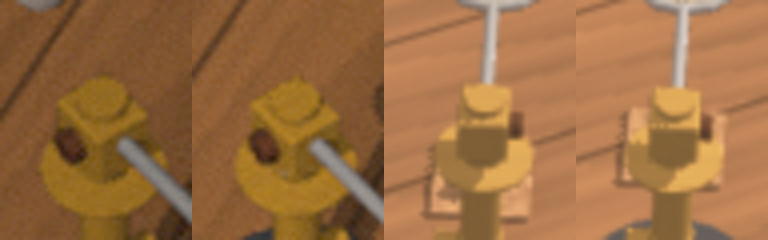

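```bash
python3 -c "
from plant import robot
print(robot.hand_in())"
```

```text
the job is handed in; nothing more can be done
None
```

The tube is latched one hole lower, about 29–30 mm down, and I handed the job in at about 15 s of robot time. I squeezed the button in and slid the head down about 17 mm. Then I released the button and pushed gently on the flange until the catch snapped and the slide stopped hard. After that I opened the jaws and lifted clear.

**Last checks that agree:**
- **Travel:** the cap went from 0.216 to 0.187 m and the lens from 0.200 to 0.170 m.
- **Latch:** a further push met a hard stop with no movement. The highest push I read was about 14 N; sliding took about 5 N.
- **Button:** in the side view its face stands about 23 mm out, the same as at the start.
- **Clear of the stand:** the force reads about 0, with the tool well above the head.

**What failed or disagreed:**
- **Scene view of the button:** its coarse reading was about 1.3 mm less than at the start (20.2 against 21.5 mm). I trusted the side view and the hard stop instead.
- **Tool height:** the fingertips really sat about 35 mm higher than the reported position and stated tool size imply. Because of this my first two push attempts only pressed on the button's rim (up to about 10 N), with no movement of the head. I corrected for it after that.
- **Squeeze force:** I limited it by setting the jaw opening, but there was no direct reading of it.
- **Other things on the bench:** I kept the arm clear of them but did not measure them again afterwards.

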